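Clamp the marking carriage at the red stop and stamp the die plate

TASK

Mark the die plate at the red stop: loosen the carriage's clamp knob, slide the carriage along its rails until you feel it press against the red stop, and tighten the knob fully again there. Then press the orange spring stamp down until you feel its foot bear firmly on the plate's insert bar, gently, without ramming it, keep it there for about half a second and let it spring back up. The stamp must touch the bar only there and only with the carriage clamped; leave the other things on the bench where they are.

Things in the scene. Friction and masses are not known exactly. Their poses are not given: they have to be found in the camera images.
- fixture: Fixture fixed to the bench: grey base 225 x 370 x 18 mm; origin at bench level midway between its two rails, y along the rails, z up. Steel rails 330 mm long, 20 mm wide at x = -75 (robot's side) and +75 mm, tops 90 mm above the bench, between blue end blocks at y = -165 and +165 mm. At the robot's side the base is a tray with two small loose parts.
- carriage: Aluminium bridge 196 x 70 x 18 mm (its x, y, z) on both rails, slides along the fixture's y only; origin at the centre of its underside, 90 mm above the bench, axes as the fixture's. Carries the knob at x = -75 and the stamp at x = +35 mm. Held fast while the knob is tight; freed, it slides with 2 to 3 N: push it by the gripped knob or at its side faces.
- clamp_knob (a joint): Clamp knob angle, rad: 0 = fully tight (at its end stop), grows anticlockwise seen from above to 1.5 = end stop; the carriage is free from about 0.7 on. It stays where it is left; takes 0.1 to 0.2 N m to turn.
- knob_grip (a point): On the knob's axis, inside its black upright bar grip: 12 mm thick (point x), 42 mm long (point y; turns with the knob, along the rails when tight, yellow line on its +y half), 30 mm tall. The point lies 12 mm below the bar's top, 138 mm above the bench. Below the bar is a black disc 36 mm across, its top 18 mm below this point.
- stamp: Spring stamp: flat orange head 36 mm across, 9 mm thick; origin at the centre of the head's top, 166 mm above the bench when up. A steel stem leads to a brass foot 20 mm across, its underside 91 mm below the head's top. The spring takes about 3 N to start and 4 to 7 N when the foot meets the insert bar, after about 7 to 26 mm of travel.
- die_plate: Dark steel die plate, 110 x 290 mm, fixed between the rails; origin at the centre of its top face, 46 to 50 mm above the bench. Let into it, under the stamp at x = +35 mm, is a bright steel insert bar 34 x 270 mm (along y), part of the plate: it is the stamp's stop and stands 4 to 18 mm proud of the plate, different each time and not measured, so feel for it.
- red_stop: Red stop block 36 x 20 x 34 mm (its x, y, z; y along the rails) fixed on the rail farther from the robot, at the left or the right of the carriage; origin at its centre, 1 mm low. The carriage touches it when their origins are 45 mm apart along y.
- green_stop: Green stop block, same shape as the red, at the other end; not to be used.
- dowel: Loose steel stepped dowel, 24 mm across, 36 mm tall, on the fixture's tray; bystander, origin under its centre.
- gauge_block: Loose steel block 18 x 35 x 20 mm on the fixture's tray; bystander, origin under its centre.
- ink_jar: Blue jar 48 mm across, 65 mm tall with a black cap; bystander, origin under its centre.
- screwdriver: Screwdriver lying on the bench; bystander.
- brush: Brush lying on the bench; bystander.
- spare_plate: Spare dark die plate 100 x 150 x 16 mm with two holes, lying on the bench; bystander, origin under its centre.
- pin_cup: Blue metal cup 68 mm across, 60 mm tall; bystander, origin under its centre.

How it is judged:
By the outcome, as a careful person would: the job done as asked, in the order asked, and still so for the second after the job is handed in, with the robot touching nothing.
It also fails if it takes over 56 s, if anything falls off the work surface, if the arm or the gripper's body presses on something with over 40 N, if the wrist force passes 120 N, or if a joint passes its speed limit or range.

ROBOT

A 6-joint arm with a two-finger parallel gripper is mounted at the origin on the work surface. World frame = base frame: x ahead of the robot, y to its left, z up, the work surface at z = 0. Lengths are in m, angles in degrees, forces in N, time in s.
With the tool pointing down it reaches from about 0.35 to 0.875 m from the base axis. Payload 4.2 kg.
Tool frame: the origin (TCP) lies midway between the tips of the shut fingers; the grasp point (between the pads) lies 19 mm behind it; z points along the fingers, y is the line along which they close (so a half turn about z gives the same grasp; the last joint's range is limited). The gripper opens to 87 mm and grips with 3 to 60 N. Pads are 19 mm wide; open, the fingers measure 117 mm over their backs; the gripper's body (75 mm by 190 mm) begins 51 mm behind the grasp point.
Start: joints at [91.536, 22.042, 0.453, 0, -68.411, -14.817], TCP at [0.144, 0.608, 0.223] pointing down, gripper open.
Joint ranges: [-179.83, 179.83], [-69.29, 118.12], [-61.27, 80.66], [-181.25, 117.63], [-171.15, -9.14], [-177.46, 177.46]. Speed limits (degrees/s): [159.86, 159.86, 180, 180, 180, 180].

INTERFACE

Orientations are given as [roll, pitch, yaw] about the fixed x, y, z axes, in that order (R = Rz(yaw) Ry(pitch) Rx(roll)).
In Python, from workcell import env gives the robot as it stands. The module is installed in compiled form; this text tells all that it offers. Calls block until the motion is done:
- env.goto(position, orientation): joint-space move of the TCP to a pose.
- env.move_straight(position, rotation=None, rate=0.15, force_limit=None): straight line of the TCP; rotation=None keeps the orientation; rate is the mean speed in m/s. With force_limit (N) it stops when the force on the tool has changed by that much, and returns True; else False.
- env.set_joints(angles): joint-space move.
- env.gripper_to(opening, grasp_force=None): opening from 0.0 (shut) to 1.0 (fully open); grasp_force is the grip in N (None keeps the last); returns when the fingers have stopped.
- env.dwell(seconds).
- env.inverse_kinematics(position, orientation): joint angles nearest the present ones, or None.
- env.read_state(): the state.
- env.grab_frame(name): name is "scene" or "top"; returns a dict with "image" (480x640x3 uint8, blue, green, red), "fx", "fy", "cx", "cy" (pixels), "position" and "orientation" of the camera in the world. Camera axes: x right, y up, looking along -z (the intrinsics and any distortion apply to the point x, -y, -z); pixel columns grow to the right and rows downward; lengths in m; the calibration is good to about 2 mm. A picture is of the moment at which its call begins. There is no depth.
A pose or a line that the arm cannot do raises env.Unreachable and nothing moves.
- env.close_job(): hands the job in; it is judged then, once.
Trained networks look in a picture, given as the dict that the camera call returned (one of the last four; its "shot" number tells which), for a name from the list of things; names that differ only in an ending like _2 or _b are one class to them, and where a whole thing is asked for, a point or a joint stands for the part that bears it (a point fixed in the world has none). Each returns a list of dicts, best first, with "score" (0 to 1); they miss things now and then, are a little off and sometimes report something else, mostly with a low value. They report only what shows in the picture. A call takes as long as a camera call.
- env.search_frame(picture, thing): "xyz" ([x, y, z] in m, in world coordinates, good to about 4 mm: the middle of the surface that is visible of it).
- env.trace(picture, thing): "mask" (480x640 bool, what is visible of it).
The state is a dict: "clock": time; "joint_positions": joint angles; "qvel": joint speeds; "joint_torque": joint torques, N m; "position": TCP position; "tool_rot": TCP orientation; "force": force on the tool from outside, world axes, zero at the start; "wrist_torque": the same for the moment, N m; "opening": opening from 0.0 (shut) to 1.0 (fully open); "finger_force": force on a finger pad.
Only numpy, scipy, OpenCV 4.12 (cv2) and the standard library are available. Lean on these libraries where they do the work, as an engineer would, in place of code of your own. Each camera call takes 0.05 s, during which the arm holds its last target. There are 200 camera calls.

## Working session

There is one attempt and no reset: what is moved stays moved. The work goes in short steps, each a Python script; the robot and the scene stay as the last script left them, time stands still between calls to the robot, and variables do not carry over. Pictures are saved under pics/ and viewed, at most 10 in all, crops included, and the job is handed in when it is done.

```bash
mkdir -p pics; python3 - <<'E'
from workcell import env
import cv2, numpy as np
for n in ("scene","top"):
    f=env.grab_frame(n); cv2.imwrite(f"pics/{n}0.png",f["image"])
    print(n,{k:np.round(v,4).tolist() if not isinstance(v,(int,str)) else v for k,v in f.items() if k!="image"})
    for t in ["fixture","carriage","knob_grip","clamp_knob","stamp","die_plate","red_stop","green_stop","dowel","gauge_block","ink_jar"]:
        print(t,[(np.round(d["xyz"],3).tolist(),round(d["score"],2)) for d in env.search_frame(f,t)[:2]])
s=env.read_state();print(s)
E
```

```text
scene {'fx': 594.9254, 'fy': 594.9254, 'cx': 315.3881, 'cy': 252.5732, 'position': [1.427, 0.7918, 0.8458], 'orientation': [57.8399, -0.4731, 133.5182], 'shot': 1}
fixture [([0.558, -0.062, 0.074], 0.95)]
carriage [([0.541, -0.105, 0.109], 0.82), ([0.451, -0.091, 0.132], 0.64)]
knob_grip [([0.456, -0.088, 0.134], 0.7), ([0.579, -0.219, 0.096], 0.3)]
clamp_knob [([0.452, -0.092, 0.133], 0.55)]
stamp [([0.556, -0.113, 0.164], 0.57)]
die_plate [([0.529, -0.074, 0.048], 0.89), ([0.54, -0.104, 0.111], 0.55)]
red_stop [([0.58, -0.222, 0.102], 0.75)]
green_stop [([0.637, 0.008, 0.102], 0.75)]
dowel []
gauge_block [([0.457, -0.089, 0.131], 0.25)]
ink_jar [([0.449, 0.382, 0.045], 0.94)]
top {'fx': 527.4796, 'fy': 527.4796, 'cx': 326.2425, 'cy': 237.3213, 'position': [0.4978, -0.008, 1.4166], 'orientation': [5.0685, -0.1037, -91.5911], 'shot': 2}
fixture [([0.484, -0.103, 0.092], 0.91)]
carriage [([0.525, -0.113, 0.108], 0.58)]
knob_grip [([0.454, -0.093, 0.126], 0.43)]
clamp_knob [([0.449, -0.098, 0.124], 0.45)]
stamp [([0.556, -0.12, 0.167], 0.52), ([0.449, -0.092, 0.127], 0.52)]
die_plate [
[... 252 characters left out ...]
.064], 0.55)]
{'clock': 1.2, 'joint_positions': array([ 9.15351900e+01,  2.20410522e+01,  4.54180592e-01, -8.41106290e-04,
       -6.84107795e+01, -1.48174885e+01]), 'qvel': array([ 0.00592923,  0.07719721, -0.04026102, -0.03423667, -0.02245058,
       -0.08588854]), 'joint_torque': array([-1.20022447e-03, -3.90475309e+01,  1.87621969e+01,  4.22455519e+00,
        1.54992426e-02, -2.27292122e-05]), 'position': array([0.14355092, 0.60828168, 0.22256515]), 'tool_rot': array([-1.79997929e+02,  1.35681228e-03, -1.32826079e+01]), 'force': array([0.3364627 , 0.50448181, 0.03646609]), 'wrist_torque': array([ 0.0376313 , -0.0235079 , -0.02896301]), 'finger_force': 0.0, 'opening': 1.0031235677248518}
```

View pics/scene0.png

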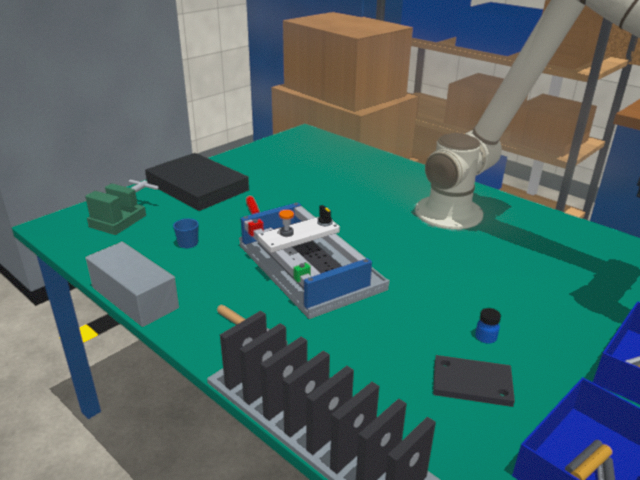

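View pics/top0.png

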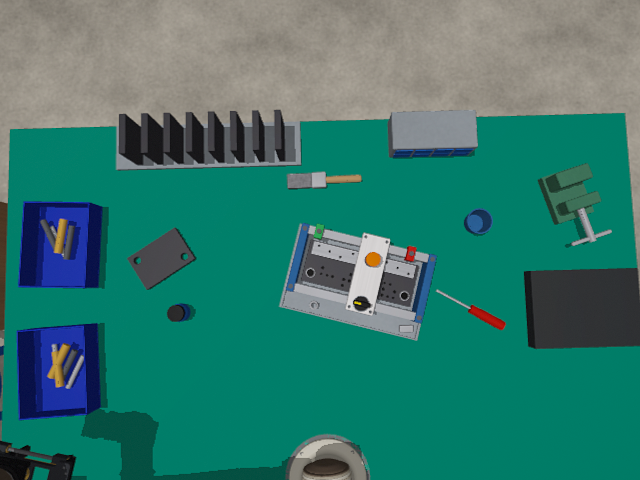

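The fixture is rotated by about -14°, with the red stop at its -y end (image right in the top view) at about (410,254), the knob at (361,303) and the stamp at (373,260). I'll refine these positions with enlarged crops and colour centroids.

```bash
cat > h.py <<'E'
from workcell import env
import cv2, numpy as np
from scipy.spatial.transform import Rotation as R
def ray(f,u,v):
    d=np.array([(u-f["cx"])/f["fx"],-(v-f["cy"])/f["fy"],-1.])
    return R.from_euler("xyz",f["orientation"],degrees=True).apply(d)
def on_z(f,uv,z):
    d=ray(f,*uv); p=np.array(f["position"]); return p+d*(z-p[2])/d[2]
def proj(f,P):
    c=R.from_euler("xyz",f["orientation"],degrees=True).inv().apply(np.asarray(P)-f["position"])
    return np.c_[f["cx"]+f["fx"]*c[...,0]/-c[...,2], f["cy"]-f["fy"]*c[...,1]/-c[...,2]]
def cen(f,lo,hi,box):
    hsv=cv2.cvtColor(f["image"],cv2.COLOR_BGR2HSV); m=cv2.inRange(hsv,np.array(lo),np.array(hi))
    x0,y0,x1,y1=box; k=np.zeros_like(m); k[y0:y1,x0:x1]=m[y0:y1,x0:x1]
    v,u=np.nonzero(k); return (u.mean(),v.mean()),len(u),cv2.minAreaRect(np.c_[u,v].astype(np.float32))
E
python3 - <<'E'
from h import *
for n,boxes,crop in (("top",dict(o=(355,245,392,275),r=(398,240,420,268),g=(310,220,328,242),y=(345,292,375,315)),(270,210,450,345)),("scene",dict(o=(270,200,300,228),r=(240,215,270,240),g=(288,258,315,285),y=(315,200,335,225)),(230,190,395,315))):
    f=env.grab_frame(n)
    x0,y0,x1,y1=crop
    cv2.imwrite(f"pics/{n}c.png",cv2.resize(f["image"][y0:y1,x0:x1],None,fx=4.4,fy=4.4,interpolation=cv2.INTER_CUBIC))
    for k,lo,hi,z in (("o",(6,150,120),(18,255,255),.166),("r",(0,150,60),(4,255,255),.107),("g",(45,120,50),(75,255,255),.107),("y",(20,120,100),(35,255,255),.150)):
        try: c,nn,r=cen(f,lo,hi,boxes[k]); print(n,k,np.round(c,1),nn,np.round(on_z(f,c,z),4))
        except Exception as e: print(n,k,e)
E
```

```text
top o [372.6 258.9] 162 [ 0.5543 -0.1218  0.166 ]
top r [409.9 253.4] 101 [ 0.5681 -0.2205  0.107 ]
top g [318.6 231.1] 93 [0.6301 0.0051 0.107 ]
top y [357.2 302.6] 19 [ 0.4518 -0.0828  0.15  ]
scene o [286.1 214. ] 104 [ 0.5624 -0.1182  0.166 ]
scene r [254.  226.2] 109 [ 0.5881 -0.2086  0.107 ]
scene g [300.6 271.3] 175 [0.6503 0.0173 0.107 ]
scene y [327.  209.4] 13 [ 0.4543 -0.0842  0.15  ]
```

View pics/topc.png

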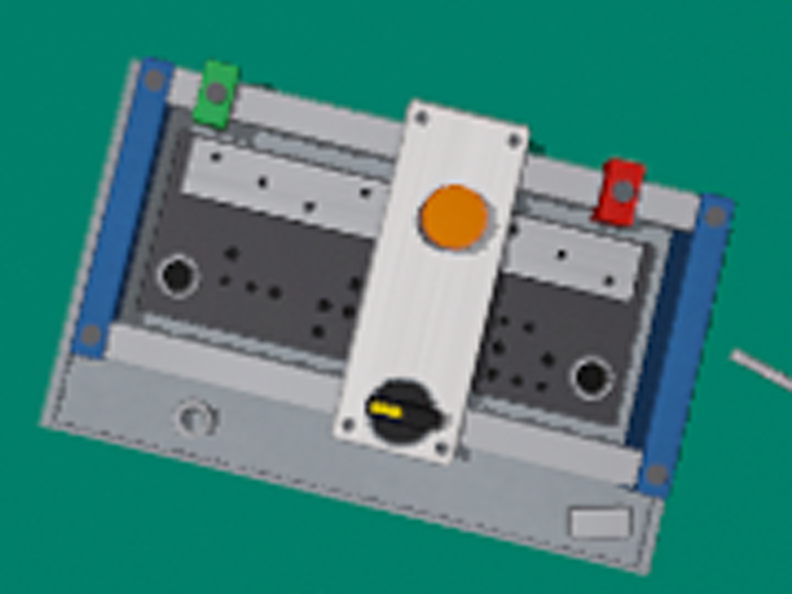

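View pics/scenec.png

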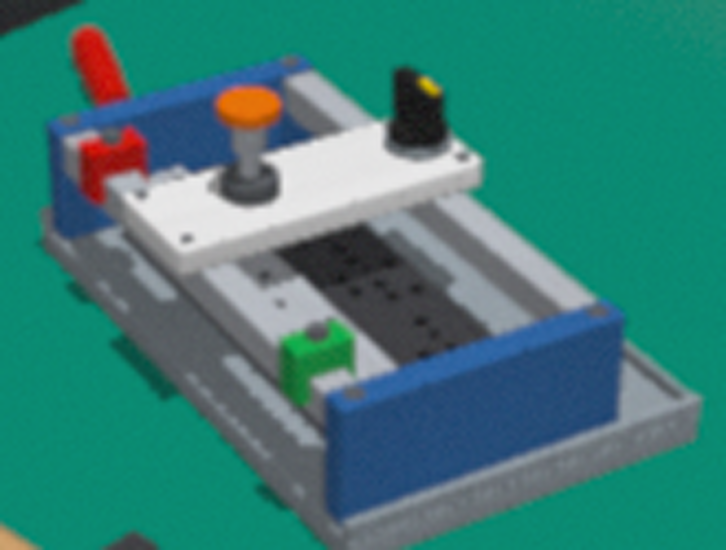

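The top crop shows the carriage's knob (bar along the rails, so tight) and clear space from the carriage to the red stop. The scene crop agrees. Fitted yaw is about -15.4°, with the knob axis near (0.450, -0.092). Next I'll check which wrist branch can turn the knob.

```bash
python3 - <<'E'
from h import *
for yaw in (74.6,-105.4):
    for dy in (0,60,92):
        for p in ([.450,-.092,.124],[.437,-.14,.124]):
            q=env.inverse_kinematics(p,[180,0,yaw+dy]); print(yaw,dy,p, None if q is None else np.round(q,1))
q=env.read_state()["joint_positions"];
E
```

```text
74.6 0 [0.45, -0.092, 0.124] [  8.8  12.  -30.1   0.  -47.9 155.8]
74.6 0 [0.437, -0.14, 0.124] [  2.6  12.  -30.1   0.  -47.9 162. ]
74.6 60 [0.45, -0.092, 0.124] [   8.8   12.   -30.1   -0.   -47.9 -144.2]
74.6 60 [0.437, -0.14, 0.124] [   2.6   12.   -30.1   -0.   -47.9 -138. ]
74.6 92 [0.45, -0.092, 0.124] [   8.8   12.   -30.1   -0.   -47.9 -112.2]
74.6 92 [0.437, -0.14, 0.124] [   2.6   12.   -30.1   -0.   -47.9 -106. ]
-105.4 0 [0.45, -0.092, 0.124] [  8.8  12.  -30.1   0.  -47.9 -24.2]
-105.4 0 [0.437, -0.14, 0.124] [  2.6  12.  -30.1   0.  -47.9 -18. ]
-105.4 60 [0.45, -0.092, 0.124] [  8.8  12.  -30.1   0.  -47.9  35.8]
-105.4 60 [0.437, -0.14, 0.124] [  2.6  12.  -30.1   0.  -47.9  42. ]
-105.4 92 [0.45, -0.092, 0.124] [  8.8  12.  -30.1   0.  -47.9  67.8]
-105.4 92 [0.437, -0.14, 0.124] [  2.6  12.  -30.1   0.  -47.9  74. ]
```

```bash
python3 - <<'E'
from h import *
def st(t):
    s=env.read_state(); print(t,round(s["clock"],2),np.round(s["position"],4),"F",np.round(s["force"],2),"M",np.round(s["wrist_torque"],3),"ff",round(s["finger_force"],1),"op",round(s["opening"],3)); return s
o=[180,0,-105.4]
env.goto([.450,-.092,.24],o); env.gripper_to(0.5); st("above")
f=env.grab_frame("scene"); cv2.imwrite("pics/ab.png",cv2.resize(f["image"][130:340,210:430],None,fx=2.8,fy=2.8,interpolation=cv2.INTER_CUBIC))
print(env.move_straight([.450,-.092,.125],rate=.08,force_limit=4)); st("down")
env.gripper_to(0.0,4); st("grip4")
E
```

```text
above 4.98 [ 0.45  -0.092  0.24 ] F [-0.08  0.19  0.31] M [ 0.129 -0.057 -0.   ] ff 0.0 op 0.499
False
down 6.62 [ 0.4504 -0.092   0.1255] F [-0.46 -0.25  0.11] M [ 0.079 -0.068 -0.02 ] ff 0.0 op 0.503
grip4 7.28 [ 0.4505 -0.0921  0.1251] F [ 1.62 -1.93 -0.88] M [-0.185 -0.512  0.025] ff 4.0 op 0.139
```

View pics/ab.png

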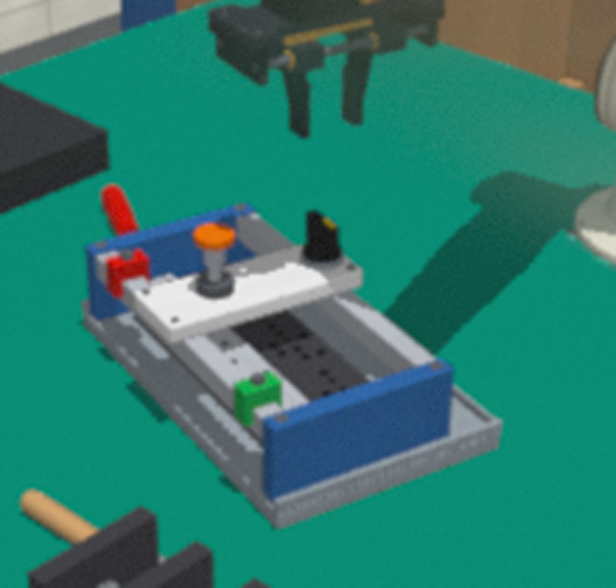

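Gripped at 12 mm, which matches the bar, and well centred. Now I'll firm the grip and loosen the knob in steps.

```bash
cat >> h.py <<'E'
def st(t):
    s=env.read_state(); print(t,round(s["clock"],2),np.round(s["position"],4),"F",np.round(s["force"],1),"M",np.round(s["wrist_torque"],2),"ff",round(s["finger_force"],1),"op",round(s["opening"],3),"yaw",round(s["tool_rot"][2],1)); return s
def turn(d):
    s=env.read_state(); q=np.array(s["joint_positions"]); q[5]+=d; env.set_joints(q)
E
python3 - <<'E'
from h import *
env.gripper_to(0.0,25); st("grip25")
p=env.read_state()["position"]
for i in range(5):
    turn(15); s=st(i)
    if np.linalg.norm(s["force"])>25: break
E
```

```text
grip25 7.49 [ 0.4505 -0.0921  0.1251] F [ 2.2 -2.5 -1.1] M [-0.34 -0.65  0.1 ] ff 25.0 op 0.134 yaw -105.4
0 7.85 [ 0.45  -0.092  0.125] F [-1.1 -0.5  0.1] M [0.13 0.02 0.13] ff 25.0 op 0.134 yaw -90.6
1 8.21 [ 0.4494 -0.0921  0.125 ] F [-1.6 -0.5  0. ] M [0.04 0.37 0.1 ] ff 25.0 op 0.131 yaw -75.8
2 8.57 [ 0.449  -0.0922  0.125 ] F [-1.6 -0.5  2.7] M [-0.12  0.49  0.08] ff 25.0 op 0.133 yaw -61.1
3 8.93 [ 0.4486 -0.0923  0.125 ] F [-2.5 -0.1  2.5] M [-0.17  0.58  0.07] ff 25.0 op 0.137 yaw -46.4
4 9.28 [ 0.4484 -0.0923  0.125 ] F [-1.9 -0.2  2.5] M [-0.15  0.69  0.08] ff 25.0 op 0.133 yaw -31.7
```

```bash
python3 - <<'E'
from h import *
ey=np.array([.2656,.9641,0]); p0=np.array(env.read_state()["position"])
print(env.move_straight(p0-.030*ey,rate=.03,force_limit=10)); s=st("30mm"); print("along",(s["position"]-p0)@ey,s["force"]@ey)
if s["position"]@ey-p0@ey<-.028:
    print(env.move_straight(p0-.060*ey,rate=.015,force_limit=7)); s=st("stop"); print("along",(s["position"]-p0)@ey,s["force"]@ey)
f=env.grab_frame("scene"); cv2.imwrite("pics/slid.png",cv2.resize(f["image"][170:320,215:405],None,fx=3.6,fy=3.6,interpolation=cv2.INTER_CUBIC))
E
```

```text
False
30mm 10.43 [ 0.4404 -0.1216  0.125 ] F [-1.9 -1.1  2.7] M [-0.21  0.71 -0.14] ff 25.0 op 0.141 yaw -31.4
along -0.030316430426843514 -1.5600520469889165
True
stop 11.68 [ 0.4354 -0.1394  0.125 ] F [0.  2.8 3.2] M [ 0.73 -0.03 -0.  ] ff 25.0 op 0.135 yaw -31.4
along -0.048804750378343614 2.7263414639338053
```

View pics/slid.png

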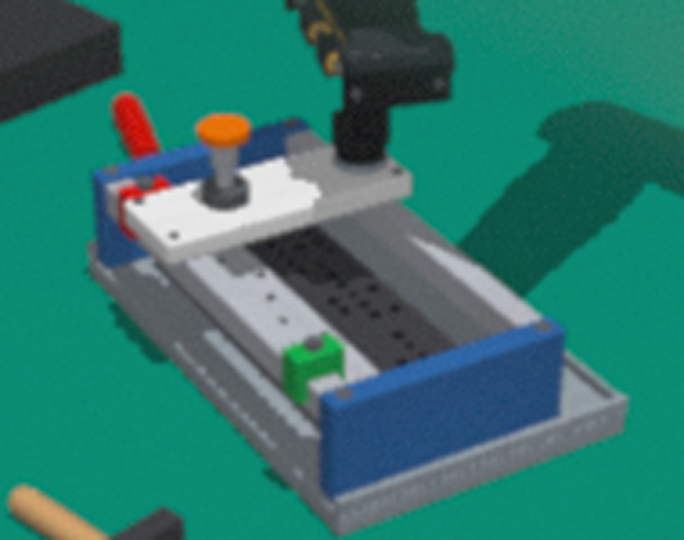

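The carriage edge is now at the red stop (crop 140,205) after 48.8 mm of travel, against about 47 mm expected. I'll press a little more to confirm contact, then tighten.

```bash
python3 - <<'E'
from h import *
ey=np.array([.2656,.9641,0]); p0=np.array(env.read_state()["position"])
print(env.move_straight(p0-.004*ey,rate=.01,force_limit=8)); s=st("press"); print("along",(s["position"]-p0)@ey,s["force"]@ey)
if s["force"]@ey>5:
    q0=np.array(s["joint_positions"])
    for i in range(1,8):
        q=q0.copy(); q[5]-=12*i; env.set_joints(q); s=st(i)
        if abs(s["wrist_torque"][2])>0.6: break
    print("along",(s["position"]-p0)@ey,s["force"]@ey)
E
```

```text
True
press 12.01 [ 0.4354 -0.1394  0.125 ] F [-0.5  2.3  3.6] M [ 0.65  0.05 -0.05] ff 25.0 op 0.135 yaw -31.5
along -5.4355446649065016e-06 2.0724757604656925
```

```bash
python3 - <<'E'
from h import *
ey=np.array([.2656,.9641,0]); s=env.read_state(); p0=np.array(s["position"]); o=s["tool_rot"]
for k in (.0005,.001,.0015):
    env.move_straight(p0-k*ey,rate=.01); s=st(k); print("along",(s["position"]-p0)@ey,s["force"]@ey)
    if s["force"]@ey>5: break
q0=env.inverse_kinematics(p0-k*ey,s["tool_rot"])
for i in range(1,8):
    q=np.array(q0); q[5]-=12*i; env.set_joints(q); s=st(i)
    if abs(s["wrist_torque"][2])>0.6: break
print("along",(s["position"]-p0)@ey,s["force"]@ey)
E
```

```text
0.0005 12.26 [ 0.4355 -0.1394  0.125 ] F [-0.6  5.   3.8] M [ 1.44  0.1  -0.03] ff 25.0 op 0.138 yaw -31.5
along -5.818549608609469e-05 4.6601574961823395
0.001 12.51 [ 0.4354 -0.1395  0.125 ] F [0.5 6.  3.7] M [ 2.11  0.07 -0.  ] ff 25.0 op 0.134 yaw -31.5
along -0.00014480377923425009 5.960981585586078
1 12.82 [ 0.4357 -0.1392  0.1249] F [-0.5  8.1  4.1] M [ 2.57 -0.03 -0.13] ff 25.0 op 0.137 yaw -43.5
2 13.14 [ 0.436 -0.139  0.125] F [0.4 9.7 4. ] M [ 2.88 -0.18 -0.13] ff 25.0 op 0.136 yaw -55.5
3 13.46 [ 0.4364 -0.1388  0.125 ] F [ 1.4 10.9  2.9] M [ 3.09 -0.3  -0.13] ff 25.0 op 0.137 yaw -67.5
4 13.78 [ 0.4368 -0.1387  0.125 ] F [ 1.9 11.3  3. ] M [ 3.24 -0.59 -0.04] ff 25.0 op 0.138 yaw -79.5
5 14.09 [ 0.4372 -0.1387  0.1251] F [ 3.3 10.1  1.1] M [ 3.24 -0.85 -0.09] ff 25.0 op 0.136 yaw -91.5
6 14.41 [ 0.4376 -0.1387  0.1251] F [ 3.8 11.1  0.9] M [ 3.11 -1.08 -0.05] ff 25.0 op 0.137 yaw -103.5
7 14.72 [ 0.4375 -0.1394  0.1252] F [ 3.   7.7 -0.1] M [ 2.14 -1.13  0.63] ff 26.6 op 0.162 yaw -115.3
along 0.0005557330908633476 8.222834419172823
```

The end stop is felt: torque jumps to 0.63 N m and the bar wedges in the pads. Next I'll release, rise, check the knob, and move over the stamp.

```bash
python3 - <<'E'
from h import *
env.gripper_to(0.45); st("open")
p=np.array(env.read_state()["position"]); env.move_straight([p[0],p[1],.24],rate=.12)
env.goto([.5435,-.168,.24],[180,0,-105.4]); env.gripper_to(0.0); st("over stamp")
f=env.grab_frame("scene"); cv2.imwrite("pics/rel.png",cv2.resize(f["image"][170:320,215:405],None,fx=3.6,fy=3.6,interpolation=cv2.INTER_CUBIC))
c=cen(f,(6,150,120),(18,255,255),(255,190,305,240)); print(c[0],c[1],on_z(f,c[0],.166))
c=cen(f,(20,120,100),(35,255,255),(290,190,335,235)); print(c[0],c[1],on_z(f,c[0],.150))
E
```

```text
open 15.47 [ 0.4351 -0.1404  0.1249] F [-0.5 -0.2 -0.4] M [ 0.1  -0.08  0.07] ff 0.0 op 0.446 yaw -115.5
over stamp 18.03 [ 0.5435 -0.168   0.2399] F [-0.5 -0.3 -0.2] M [ 0.06 -0.02  0.02] ff 0.0 op 0.008 yaw -105.4
(np.float64(276.5777777777778), np.float64(206.2111111111111)) 90 [ 0.55090119 -0.16345109  0.166     ]
(np.float64(317.0), np.float64(201.5)) 4 [ 0.44070634 -0.13125439  0.15      ]
```

View pics/rel.png

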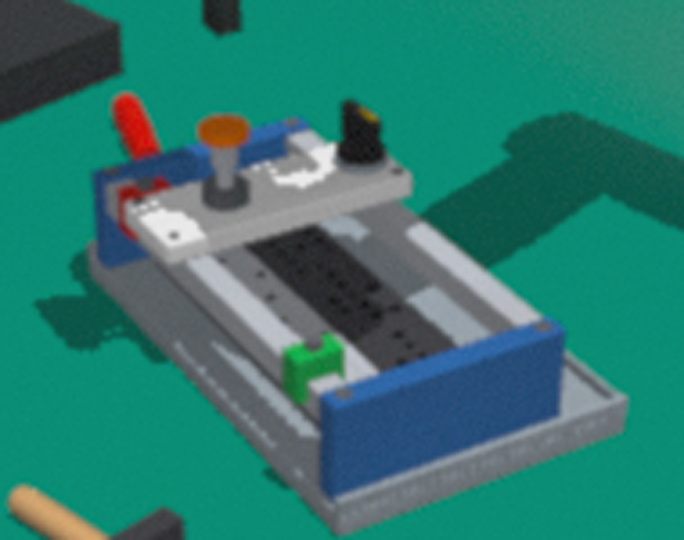

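Knob is back along the rails and the carriage is against the red stop. Pressing the stamp now.

```bash
python3 - <<'E'
from h import *
x,y=.5435,-.168
env.move_straight([x,y,.178],rate=.1); 
env.dwell(.2); f0=st("pre")["force"][2]
env.move_straight([x,y,.160],rate=.01,force_limit=2.5); s=st("touch"); z=s["position"][2]; L=[]
F=s["force"][2]-f0
while F<16 and z>.130:
    z-=.0007; env.move_straight([x,y,z],rate=.012); s=env.read_state(); F=s["force"][2]-f0; L.append((round(float(s["position"][2]),4),round(float(F),1)))
    if len(L)>3 and F>L[-4][1]+5: break
print(L)
env.dwell(.6); st("held")
env.move_straight([x,y,.178],rate=.04); st("up"); 
E
```

```text
pre 19.05 [ 0.5439 -0.168   0.1788] F [-0.1 -0.5  0.2] M [ 0.12 -0.03  0.02] ff 0.0 op 0.007 yaw -105.4
touch 20.25 [ 0.5435 -0.168   0.1653] F [0.1 0.3 2.4] M [ 0.16 -0.2   0.  ] ff 1.2 op 0.006 yaw -105.4
[(0.1647, 1.4), (0.1639, 2.2), (0.1631, 2.7), (0.1624, 2.3), (0.1618, 3.8), (0.161, 2.4), (0.1603, 2.0), (0.1596, 3.7), (0.159, 3.6), (0.1582, 3.8), (0.1575, 3.3), (0.1568, 4.0), (0.1562, 3.9), (0.1554, 2.8), (0.1548, 4.5), (0.154, 3.5), (0.1538, 6.1), (0.1538, 9.5), (0.1537, 12.1)]
held 25.6 [ 0.5435 -0.168   0.1538] F [-3.5  2.4 11.8] M [ 0.84  1.17 -0.04] ff 5.9 op 0.005 yaw -105.4
up 26.4 [ 0.5432 -0.1679  0.1775] F [-0.  -0.6 -0.3] M [ 0.08 -0.07  0.01] ff 0.0 op 0.008 yaw -105.4
```

The foot met a rigid stop after 12 mm of travel. I held it at about 12 N (about 8 N on the bar) for 0.6 s, then released. I'll retract clear and take a final look.

```bash
python3 - <<'E'
from h import *
env.move_straight([.5435,-.168,.27],rate=.15); env.goto([.40,.15,.35],[180,0,-105.4]); st("clear")
f=env.grab_frame("top"); cv2.imwrite("pics/end.png",cv2.resize(f["image"][200:350,260:460],None,fx=4,fy=4,interpolation=cv2.INTER_CUBIC))
c=cen(f,(6,150,120),(18,255,255),(370,240,420,290)); print(c[0],c[1],on_z(f,c[0],.166))
E
```

```text
clear 28.51 [0.4002 0.1496 0.3495] F [1.  0.3 0.5] M [ 0.05 -0.13 -0.04] ff 0.0 op 0.003 yaw -105.4
(np.float64(392.2073170731707), np.float64(263.6951219512195)) 164 [ 0.54159288 -0.16788641  0.166     ]
```

View pics/end.png

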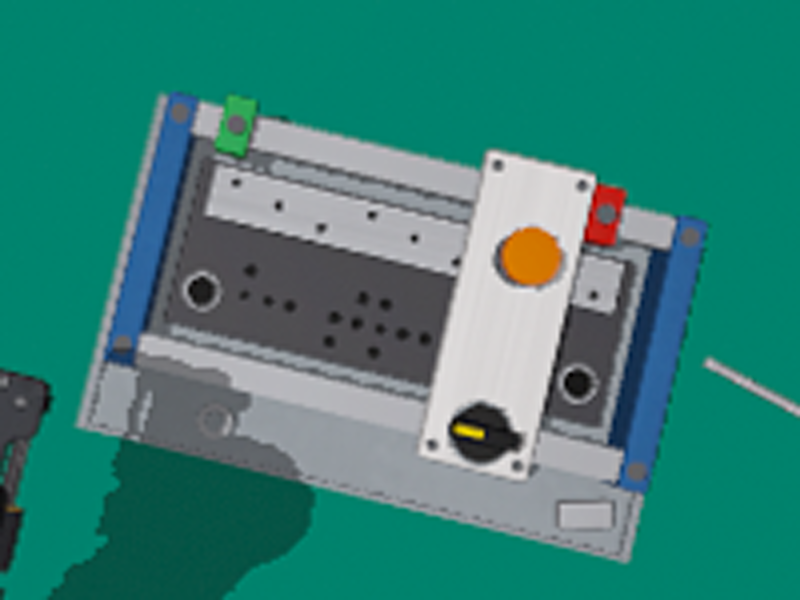

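The final view shows the carriage flush against the red stop (crop 595,215) and the knob along the rails (485,433). The stamp is up (530,257), and the dowel and gauge block are where they were. Handing in.

```bash
python3 -c "
from workcell import env
print(env.close_job())"
```

```text
the job is handed in; nothing more can be done
None
```

Job handed in at about 29 s of the 56 s limit: the carriage is clamped against the red stop, and the stamp was pressed onto the bar at about 12 N for 0.6 s, then released; no verdict was returned.

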